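Sort handed load arms into their sample-marked trays

ROBOT

A 7-joint arm with a two-finger parallel gripper is mounted at the origin on the work surface. World frame = base frame: x ahead of the robot, y to its left, z up, the work surface at z = 0. Lengths are in m, angles in rad, forces in N, time in s.
With the tool pointing down it reaches from about 0.4 to 0.875 m from the base axis. Payload 19.3 kg.
Tool frame: the origin (TCP) lies on the mounting face of the last link; the fingertips stand 173 mm ahead of it and the grasp point (between the pads) lies 155 mm ahead of it (bot.grip_point_offset is the distance from the TCP to the grasp point, in m); z points along the fingers, y is the line along which they close (so a half turn about z gives the same grasp; the last joint's range is limited). The gripper opens to 85 mm and grips with 20 to 120 N. Pads are 22 mm wide; open, the fingers measure 114 mm over their backs; the gripper's body (76 mm by 85 mm) begins 54 mm behind the grasp point. The pads swing forward as they close: fully open they stand 13 mm farther back than shut.
Start: joints at [-1.286, 0.521, -0.036, 1.599, 0.021, 1.021, -0.113], TCP at [0.217, 0.586, 0.405] pointing down, gripper open.
Joint ranges: [-2.91, 2.91], [-0.3, 2.13], [-1.5, 1.42], [0.17, 2.43], [-1.26, 4.41], [0.16, 1.93], [-2.52, 2.52]. Speed limits (rad/s): [1.89, 1.89, 2.39, 2.39, 3.01, 3.01, 3.01].

INTERFACE

Orientations are given as [roll, pitch, yaw] about the fixed x, y, z axes, in that order (R = Rz(yaw) Ry(pitch) Rx(roll)).
In Python, from workcell import bot gives the robot as it stands.
- The arm moves only by the tool arm_command, never from a script. Its argument "deltas" is a list of rows, each a list of 3 entries, a list of its own where there are three numbers: the shift along the tool's x, y, z in cm, then the turn, a rotation vector about the tool's x, y, z in rad, then the finger opening in cm, from 0 to 8.54. In form: [[[tx, ty, tz], [rx, ry, rz], claw], ...]. A call has 1 to 20 rows; each row shifts and turns the commanded pose from where the row before left it, along the tool's axes as they then stand; what a row does not reach is not made up. A row lasts 1/10 s, in which the tool goes at most 50 mm and 8.59 degrees, less where a joint would pass 70% of its speed; a pose out of reach is approached as far as the arm can. A call with a gripper value outside its range is refused whole. The fingers move at their own pace and stop on an object; "newtons" is the grip in N (left out, the last holds). Time passes only in rows, so rows that do not move let the fingers close. It gives the time, the measured TCP pose, the force, the opening and the grip force at its end, in the units of the state.
- bot.observe(): the state, without advancing time (a new reading comes with each control period).
- bot.grab_frame(name): name is "scene" or "top" or "wrist"; returns a dict with "frame" (384x512x3 uint8, red, green, blue), "K" (3x3 intrinsics, pixels), "rvec" (rotation vector, rad) and "tvec" (3), from world to camera coordinates, as OpenCV has them; the wrist camera has in their place "T_tool_cam" (4x4, takes a point from camera to tool coordinates, whose origin is the TCP and whose axes are the flange's). Camera axes: x right, y down, z forward; pixel columns grow to the right and rows downward; lengths in m; the calibration is good to about 2 mm. A picture is of the moment at which its call begins: read the wrist's pose just before it. There is no depth.
- bot.job_done(): hands the job in; it is judged then, once.
Trained networks look in a picture, given as the dict that the camera call returned (one of the last four; its "shot" number tells which), for a name from the list of things; names that differ only in an ending like _2 or _b are one class to them, and where a whole thing is asked for, a point or a joint stands for the part that bears it (a point fixed in the world has none). Each returns a list of dicts, best first, with "p" (0 to 1); they miss things now and then, are a little off and sometimes report something else, mostly with a low value. They report only what shows in the picture. A call takes as long as a camera call. They do not tell look-alikes from the thing itself.
- bot.find_in(name, picture): "rect" ([left, top, width, height] in pixels, round what is visible of it).
- bot.mark_of(name, picture): "at" ([column, row] in pixels: a listed point, or the origin of a listed thing).
The state is a dict: "clock": time; "qpos": joint angles; "qd": joint speeds; "joint_efforts": joint torques, N m; "position": TCP position; "tool_rot": TCP orientation; "force": force on the tool from outside, world axes, zero at the start; "moment": the same for the moment, N m; "grip_width": finger opening in m; "finger_force": force on a finger pad.
Only numpy, scipy, OpenCV 4.12 (cv2) and the standard library are available. Lean on these libraries where they do the work, as an engineer would, in place of code of your own. Each camera call takes 0.05 s, during which the arm holds its last target. There are 200 camera calls.

TASK

The abrasion tester's load arms have been mixed up: sort the three handed ones so that each ends in the tray whose fixed sample arm is of the same hand, not its mirror image; one of them is lying in the wrong tray. Set each arm down gently without dropping it, flat on the tray's floor, boss up and lengthwise along the tray's side lips (the way at right angles to the sample, either end first), side by side where there are two. Leave the symmetrical T-shaped arm, the abrading wheel and the two knobbed weights where they lie.

Things in the scene. Friction and masses are not known exactly. Their poses are not given: they have to be found in the camera images.
- left_arm: Left-hand load arm lying on the bench: bar 110 (x) x 18 x 22 mm high, gripped across at x -18..18; at -x end an upright boss 28 mm wide, 32 high (x -41); at +x end a hub (x 29 to 55) with a spindle out to y = +46 mm: boss towards you, it points left. Origin: mid underside, near centre of mass, z up. 0.12-0.25 kg. Yaw varies.
- right_arm: Right-hand load arm lying on the bench: bar 110 (x) x 18 x 22 mm high, gripped across at x -18..18; at -x end an upright boss 28 mm wide, 32 high (x -41); at +x end a hub (x 29 to 55) with a spindle out to y = -46 mm: boss towards you, it points right. Origin: mid underside, near centre of mass, z up. 0.12-0.25 kg. Yaw varies.
- stray_arm: Right-hand load arm that starts lying in the left-hand tray, wrongly: bar 110 (x) x 18 x 22 mm high, gripped across at x -18..18; at -x end an upright boss 28 mm wide, 32 high (x -41); at +x end a hub (x 29 to 55) with a spindle out to y = -46 mm: boss towards you, it points right. Origin: mid underside, near centre of mass, z up. 0.12-0.25 kg. Yaw varies.
- tray_left: Fixed black tray for left-hand arms only, 156 (x) x 176 mm (y), floor top at z 4 mm, 3 mm lip all round, its top at z 12. On a 16 mm high step at its +x end (x 78 to 134) a sample left-hand arm is fixed crosswise, top at z 48. Origin: tray centre at bench height. The two trays stand left and right of the robot's middle line; which is where changes.
- tray_right: Fixed black tray for right-hand arms only, 156 (x) x 176 mm (y), floor top at z 4 mm, 3 mm lip all round, its top at z 12. On a 16 mm high step at its +x end (x 78 to 134) a sample right-hand arm is fixed crosswise, top at z 48. Origin: tray centre at bench height. The two trays stand left and right of the robot's middle line; which is where changes.
- straight_arm: symmetrical T-shaped arm with a hub and spindle on both sides of its +x end, otherwise like the load arms (110 mm bar, spindles 92 mm tip to tip); it belongs in neither tray. Bystander, to be left where it is. Origin: centre of its underside.
- wheel: black rubber-rimmed abrading wheel lying flat, 51 mm across, 14.5 mm high. Bystander, to be left where it is. Origin: centre of its underside.
- weight_big: knobbed steel weight, 42 mm across, 38 mm high. Bystander, to be left where it is. Origin: centre of its underside.
- weight_small: knobbed brass weight, 34 mm across, 30 mm high. Bystander, to be left where it is. Origin: centre of its underside.
Not all that is in view belongs to the job. What is shaped like the right_arm but pink or turquoise is not meant. What is shaped like the left_arm but red is not meant.

How it is judged:
At the end, for the whole second after the job is handed in: Left arm in the left-hand tray, both right arms in the right-hand tray: flat on its floor, boss up (origin under 10 mm above bench, tilt < 0.1 rad), length within 0.3 rad of tray x either way round, origin within 45 mm (x) and 90 mm (y) of tray centre, at rest (< 0.02 m/s) (x of left_arm in the frame of tray_left between -0.045 and 0.045 m and y of left_arm in the frame of tray_left between -0.09 and 0.09 m and z of left_arm in the frame of tray_left between 0 and 0.01 m and angle between each of left_arm, right_arm, stray_arm's own z axis and vertical below 0.1 rad and angle between the x axis of left_arm and the x axis of tray_left, either way round below 0.3 rad and linear speed of each of left_arm, right_arm, stray_arm below 0.02 m/s and x of right_arm in the frame of tray_right between -0.045 and 0.045 m and y of right_arm in the frame of tray_right between -0.09 and 0.09 m and z of right_arm in the frame of tray_right between 0 and 0.01 m and angle between the x axis of each of right_arm, stray_arm and the x axis of tray_right, either way round below 0.3 rad and x of stray_arm in the frame of tray_right between -0.045 and 0.045 m and y of stray_arm in the frame of tray_right between -0.09 and 0.09 m and z of stray_arm in the frame of tray_right between 0 and 0.01 m); the robot touches nothing.
It fails at once if a load arm is dropped (falls free of the fingers at over 0.8 m/s, a fall of more than about 33 mm) ((linear speed of left_arm above 0.8 m/s and contact force between the fingers and left_arm below 0.05 N) or (linear speed of right_arm above 0.8 m/s and contact force between the fingers and right_arm below 0.05 N) or (linear speed of stray_arm above 0.8 m/s and contact force between the fingers and stray_arm below 0.05 N)).
It fails at once if the symmetrical arm, the wheel or a weight is moved by more than 25 mm (distance of any of straight_arm, wheel, weight_big, weight_small from where it was at the start of the episode above 0.025 m).
It also fails if it takes over 72 s, if anything falls off the work surface, if the arm or the gripper's body presses on something with over 40 N, if the wrist force passes 120 N, or if a joint passes its speed limit or range.

## Working session

There is one attempt and no reset: what is moved stays moved. The work goes in short steps, Python scripts to look and compute and a tool call to move; the robot and the scene stay as the last step left them, time stands still between calls to the robot, and variables do not carry over. Pictures are saved under pics/ and viewed, at most 10 in all, crops included, and the job is handed in when it is done.

Besides the shell and the picture viewer there is one more tool, called as name([rows], argument=value, ...), one row to a line, values as JSON. arm_command: Moves the arm, as the interface text tells. Its arguments: {"type":"object","properties":{"deltas":{"type":"array","items":{"type":"array"}},"newtons":{"type":"number"}},"required":["deltas"]}

```bash
mkdir -p pics
cat > h.py <<'E'
import numpy as np, cv2
from workcell import bot
def ray(pic,uv,z,s=None):
    K=np.array(pic["K"]);uv=np.array(uv,float)
    d=np.linalg.inv(K)@[uv[0],uv[1],1]
    R=cv2.Rodrigues(np.array(pic["rvec"],float))[0];t=np.array(pic["tvec"],float).ravel()
    c=-R.T@t;d=R.T@d
    return c+d*(z-c[2])/d[2]
def save(pic,n,crop=None,k=1):
    f=pic["frame"]
    if crop: x,y,w,h=crop; f=f[y:y+h,x:x+w]
    cv2.imwrite("pics/"+n,cv2.resize(f[...,::-1],None,fx=k,fy=k,interpolation=cv2.INTER_CUBIC))
NAMES="left_arm right_arm stray_arm tray_left tray_right straight_arm wheel weight_big weight_small".split()
E
python3 - <<'E'
from h import *
o=bot.observe();print({k:np.round(v,3).tolist() for k,v in o.items()})
t=bot.grab_frame("top");s=bot.grab_frame("scene")
save(t,"top1.png",k=1.56);save(s,"scene1.png",k=1.56)
for n in NAMES:
    print(n,[(np.round(d["at"]).tolist(),round(d["p"],2),np.round(ray(t,d["at"],0.004)[:2],3).tolist()) for d in bot.mark_of(n,t)[:6]])
E
```

```text
{'clock': 0.0, 'qpos': [-1.286, 0.522, -0.036, 1.6, 0.021, 1.021, -0.113], 'qd': [0.002, 0.0, -0.002, -0.001, 0.001, -0.0, 0.001], 'joint_efforts': [0.0, -92.711, 1.98, -36.994, 0.018, 0.008, -0.0], 'position': [0.217, 0.586, 0.404], 'tool_rot': [-3.14, 0.0, 2.787], 'force': [0.906, 0.593, 0.179], 'moment': [0.027, 0.041, 0.034], 'finger_force': 0.0, 'grip_width': 0.085}
left_arm [([225.0, 106.0], 0.68, [0.746, 0.136]), ([274.0, 138.0], 0.56, [0.66, 0.009])]
right_arm [([91.0, 190.0], 0.84, [0.534, 0.488]), ([357.0, 283.0], 0.73, [0.278, -0.199]), ([250.0, 219.0], 0.57, [0.45, 0.075])]
stray_arm [([393.0, 209.0], 0.69, [0.468, -0.299])]
tray_left [([389.0, 204.0], 0.7, [0.482, -0.289]), ([304.0, 224.0], 0.49, [0.432, -0.065])]
tray_right [([162.0, 191.0], 0.62, [0.526, 0.306])]
straight_arm [([302.0, 224.0], 0.68, [0.434, -0.059])]
wheel [([282.0, 184.0], 0.64, [0.538, -0.009])]
weight_big [([224.0, 174.0], 0.76, [0.568, 0.141])]
weight_small [([326.0, 176.0], 0.66, [0.559, -0.124])]
```

View pics/top1.png

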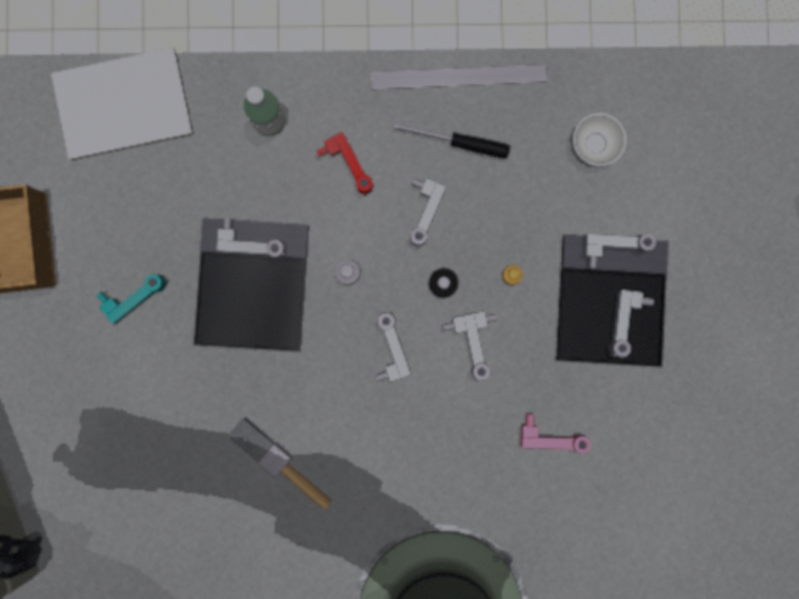

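View pics/scene1.png

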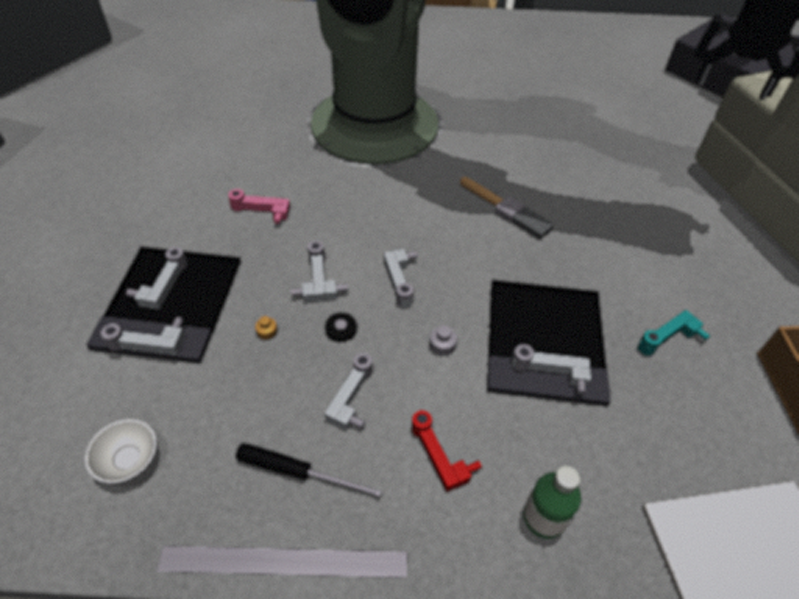

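The top view has +x up and +y left. The left arm is at px (430,210) and the right arm at (395,350). The stray is at (625,322), in the tray on the −y side, whose sample is left-handed. The right-hand tray is at (250,285). The T-arm, wheel and weights lie in the middle, and the coloured look-alikes are decoys.

```bash
cat >> h.py <<'E'
from scipy.optimize import minimize
def proj(pic,P): return cv2.projectPoints(np.array(P,float),np.array(pic["rvec"],float),np.array(pic["tvec"],float),np.array(pic["K"],float),None)[0][:,0]
def wristify(pic,o):
    from scipy.spatial.transform import Rotation as R
    T=np.eye(4);T[:3,:3]=R.from_euler("xyz",o["tool_rot"]).as_matrix();T[:3,3]=o["position"]
    W=np.linalg.inv(T@np.array(pic["T_tool_cam"]));pic["rvec"]=cv2.Rodrigues(W[:3,:3])[0];pic["tvec"]=W[:3,3];return pic
def prisms(hand):
    s=hand
    th=np.linspace(0,6.28,16)
    return [[(x,y,z) for x in(-55,55) for y in(-9,9) for z in(0,22)],
            [(-41+14*np.cos(a),14*np.sin(a),z) for a in th for z in(0,32)],
            [(x,y,z) for x in(29,55) for y in(-9*s,20*s) for z in(0,22)],
            [(x,y,z) for x in(38,46) for y in(9*s,46*s) for z in(7,15)]]
def sil(pic,p,hand,z0,k=4):
    m=np.zeros((384*k,512*k),np.uint8);c,s=np.cos(p[2]),np.sin(p[2])
    for Q in prisms(hand):
        Q=np.array(Q)/1000;W=np.c_[p[0]+c*Q[:,0]-s*Q[:,1],p[1]+s*Q[:,0]+c*Q[:,1],Q[:,2]+z0]
        cv2.fillConvexPoly(m,cv2.convexHull(np.round(proj(pic,W)*k+k/2-.5).astype(np.int32)),255)
    return cv2.resize(m,(512,384),interpolation=cv2.INTER_AREA)/255.
def fit(pic,p0,hand,z0=0.,r=0.1):
    g=cv2.cvtColor(pic["frame"],cv2.COLOR_RGB2GRAY).astype(float)
    roi=cv2.dilate((sil(pic,p0,hand,z0)>0).astype(np.uint8),np.ones((9,9)))>0
    def cost(p):   # correlation of silhouette with brightness
        a=sil(pic,p,hand,z0)[roi];return -np.corrcoef(a,g[roi])[0,1]
    b=minimize(cost,p0,method="Nelder-Mead",options=dict(initial_simplex=np.array([p0]+[np.array(p0)+d for d in np.diag([.012,.012,.15])]),maxiter=150))
    return b.x,-b.fun
E
cat > m.py <<'E'
from h import *
t=bot.grab_frame("top")
for n,p,h,z in [("left",(.66,.009,-.28),1,0),("right",(.45,.075,3.35),-1,0),("stray",(.468,-.299,-.08),-1,.004)]:
    x,c=fit(t,p,h,z);print(n,np.round(x,4),round(c,3))
for n,C in [("tray_right",[(194,345),(300,350),(308,225),(203,219)]),("tray_left",[(557,361),(662,366),(668,241),(564,235)])]:
    P=np.array([ray(t,np.array(c)/1.5625,z)[:2] for c,z in zip(C,(.012,.012,.016,.016))])
    L=np.array([(-78,88),(-78,-88),(134,-88),(134,88)])/1000
    A=cv2.estimateAffinePartial2D(L,P)[0]
    print(n,np.round(A[:,2],4),"yaw",np.arctan2(A[1,0],A[0,0]).round(3),"scale",np.hypot(A[1,0],A[0,0]).round(3),np.round(P-(L@A[:,:2].T+A[:,2]),3).tolist())
E
python3 m.py
```

```text
left [ 6.835e-01  6.000e-04 -3.829e-01] 0.606
right [0.4435 0.0701 3.4511] 0.762
stray [ 0.4736 -0.3119 -0.1802] 0.872
tray_right [0.5214 0.3073] yaw -0.077 scale 0.987 [[-0.0, 0.001], [0.001, -0.0], [-0.0, -0.001], [-0.001, -0.0]]
tray_left [ 0.4834 -0.2929] yaw -0.076 scale 0.99 [[-0.0, 0.001], [0.001, -0.0], [-0.0, -0.0], [-0.0, -0.0]]
```

```bash
cat >> h.py <<'E'
def go(X,Y,gz=None,yaw=None,tcpz=None):
    """tool-axes shift (cm) to put grip point over X,Y at height gz; turn about tool z after/before"""
    o=bot.observe();p=np.array(o["position"]);r=o["tool_rot"];y=r[2]
    from scipy.spatial.transform import Rotation as R
    M=R.from_euler("xyz",r).as_matrix()
    if tcpz is None: tcpz=gz+bot.grip_point_offset
    rz=0
    if yaw is not None: rz=-((yaw-y+np.pi/2)%np.pi-np.pi/2)
    D=np.array([X,Y,tcpz])-p
    print("pose",p.round(4),np.round(r,3),"t",round(o["clock"],2),"| turn first rz",round(rz,3),"then shift",np.round((M@R.from_rotvec([0,0,rz]).as_matrix()).T@D*100,2)," or shift now",np.round(M.T@D*100,2))
E
python3 - <<'E'
from h import *
t=bot.grab_frame("top")
for n,b in [("left",(419,237)),("right",(386,321)),("stray",(622,348))]: print(n,ray(t,np.array(b)/1.5625,.032).round(3))
for n,b in [("left",(434,188)),("right",(398,372)),("stray",(630,300))]: print(n,"hub",ray(t,np.array(b)/1.5625,.022).round(3))
go(.447,.072,yaw=3.38,tcpz=.36)
E
```

```text
left [0.621 0.026 0.032]
right [0.484 0.083 0.032]
stray [ 0.432 -0.302  0.032]
left hub [ 0.703 -0.001  0.022]
right hub [0.4   0.065 0.022]
stray hub [ 0.511 -0.321  0.022]
pose [0.2172 0.5861 0.4047] [3.142 0.    2.787] t 0.65 | turn first rz -0.593 then shift [-10.19 -55.38   4.47]  or shift now [-39.41 -40.22   4.47]
```

arm_command([
  [[0,0,0],[0,0,-0.148],5],
  [[0,0,0],[0,0,-0.148],5],
  [[0,0,0],[0,0,-0.148],5],
  [[0,0,0],[0,0,-0.149],5],
  [[-0.7,-4,0.3],[0,0,0],5],
  [[-0.7,-4,0.3],[0,0,0],5],
  [[-0.7,-4,0.3],[0,0,0],5],
  [[-0.7,-4,0.3],[0,0,0],5],
  [[-0.7,-4,0.3],[0,0,0],5],
  [[-0.7,-4,0.3],[0,0,0],5],
  [[-0.7,-4,0.3],[0,0,0],5],
  [[-0.7,-4,0.3],[0,0,0],5],
  [[-0.7,-4,0.3],[0,0,0],5],
  [[-0.7,-4,0.3],[0,0,0],5],
  [[-0.7,-4,0.3],[0,0,0],5],
  [[-0.7,-4,0.3],[0,0,0],5],
  [[-0.9,-4,0.4],[0,0,0],5],
  [[-0.9,-3.3,0.4],[0,0,0],5],
  [[0,0,0],[0,0,0],5],
], newtons=40)

```text
clock: 2.55
position: [0.448, 0.069, 0.3604]
tool_rot: [-3.14, 0.0, -2.909]
force: [-1.0, 0.4, 0.1]
grip_width: 0.0498
finger_force: 0.0
```

Run:
```python
from h import *
o=bot.observe();print(np.round(o["qpos"],2),o["grip_width"])
w=wristify(bot.grab_frame("wrist"),o)
save(w,"w1.png",k=1.5)
print([(np.round(d["at"]).tolist(),round(d["p"],2),ray(w,d["at"],0).round(3).tolist()) for d in bot.mark_of("right_arm",w)[:3]])
x,c=fit(w,(.443,.074,3.38),-1);print(x.round(4),c)
print("proj",proj(w,[(x[0],x[1],0)]))
go(x[0],x[1],gz=.021,yaw=x[2])
```

```text
[-0.27  0.31 -0.01  2.08  0.01  0.75  1.51] 0.049806876161094846
[([256.0, 164.0], 0.58, [0.443, 0.068, 0.0])]
[0.4369 0.088  3.8875] 0.6119281998673096
proj [[277.05680662 162.08716045]]
pose [0.4469 0.0723 0.3606] [ 3.142 -0.    -2.905] t 2.65 | turn first rz -0.509 then shift [-0.34  1.83 18.49]  or shift now [ 0.6   1.76 18.49]
```

View pics/w1.png

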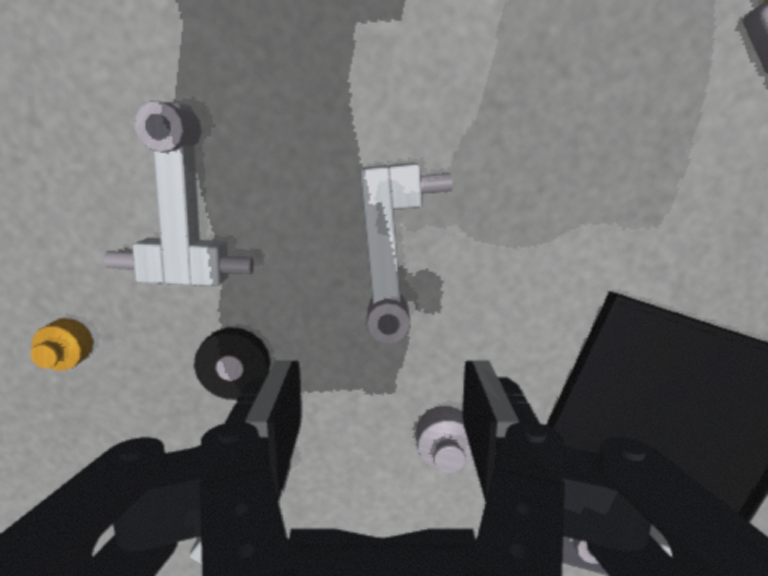

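The wrist view shows the right arm: boss at px (388,322), hub end of the bar at (377,168), spindle to the right. A shadow spoils the automatic fit, so I use the picked points.

```bash
cat >> h.py <<'E'
def pick(w,boss,end,k=1.5,z0=0.):
    b=ray(w,np.array(boss)/k,.032+z0)[:2];e=ray(w,np.array(end)/k,.022+z0)[:2]
    d=e-b;yaw=np.arctan2(d[1],d[0]);u=d/np.linalg.norm(d)
    c=((b+.041*u)+(e-.055*u))/2
    print("pick origin",c.round(4),"yaw",yaw.round(3),"len",np.linalg.norm(d).round(4),"want .096");return c[0],c[1],yaw
E
python3 - <<'E'
from h import *
o=bot.observe();w=wristify(bot.grab_frame("wrist"),o)
x=pick(w,(388,322),(377,168))
go(x[0],x[1],gz=.021,yaw=x[2])
E
```

```text
pick origin [0.4446 0.0716] yaw -2.834 len 0.0947 want .096
pose [0.4466 0.073  0.3607] [ 3.141 -0.    -2.903] t 2.7 | turn first rz -0.069 then shift [ 0.24 -0.08 18.5 ]  or shift now [ 0.23 -0.09 18.5 ]
```

arm_command([
  [[0.2,-0.1,4],[0,0,-0.065],5],
  [[0,0,4],[0,0,0],5],
  [[0,0,4],[0,0,0],5],
  [[0,0,3.5],[0,0,0],5],
  [[0,0,2],[0,0,0],5],
  [[0,0,0.9],[0,0,0],5],
  [[0,0,0],[0,0,0],5],
  [[0,0,0],[0,0,0],0],
  [[0,0,0],[0,0,0],0],
  [[0,0,0],[0,0,0],0],
  [[0,0,0],[0,0,0],0],
  [[0,0,0],[0,0,0],0],
  [[0,0,0],[0,0,0],0],
], newtons=40)

```text
clock: 4.0
position: [0.4454, 0.0715, 0.1779]
tool_rot: [-3.142, 0.002, -2.838]
force: [-1.6, 0.4, 11.7]
grip_width: 0.0174
finger_force: 39.1
```

arm_command([
  [[0,0,-1],[0,0,0],0],
  [[0,0,-3],[0,0,0],0],
  [[0,0,-4],[0,0,0],0],
  [[0,0,-2],[0,0,0],0],
  [[0,0,0],[0,0,0],0],
])

```text
clock: 4.5
position: [0.4456, 0.0713, 0.28]
tool_rot: [-3.141, 0.005, -2.839]
force: [0.3, 1.3, -2.2]
grip_width: 0.0171
finger_force: 40.2
```

Run:
```python
from h import *
o=bot.observe();print(o["grip_width"],o["finger_force"],o["force"])
go(.5237,.3372,yaw=3.065,tcpz=.275)
```

```text
0.017114377213382458 40.23802578449249 [ 0.28621032  1.27548154 -2.17157942]
pose [0.4456 0.0713 0.28  ] [-3.141  0.005 -2.839] t 4.5 | turn first rz 0.379 then shift [-5.75 27.11  0.58]  or shift now [-15.38  23.05   0.58]
```

arm_command([
  [[0,0,0],[0,0,0.126],0],
  [[0,0,0],[0,0,0.126],0],
  [[0,0,0],[0,0,0.127],0],
  [[-0.7,3.4,0],[0,0,0],0],
  [[-0.7,3.4,0],[0,0,0],0],
  [[-0.7,3.4,0],[0,0,0],0],
  [[-0.7,3.4,0],[0,0,0],0],
  [[-0.7,3.4,0],[0,0,0],0],
  [[-0.7,3.4,0],[0,0,0],0],
  [[-0.8,3.4,0],[0,0,0],0],
  [[-0.7,3.3,0.6],[0,0,0],0],
  [[0,0,3],[0,0,0],0],
  [[0,0,3],[0,0,0],0],
  [[0,0,2],[0,0,0],0],
  [[0,0,0],[0,0,0],0],
])

```text
clock: 6.0
position: [0.5213, 0.3365, 0.1877]
tool_rot: [-3.138, -0.004, 3.066]
force: [-0.1, -0.2, -2.2]
grip_width: 0.017
finger_force: 40.1
```

Run:
```python
from h import *
print(bot.observe()["force"]);go(.5237,.3372,yaw=3.065,tcpz=.182)
w=bot.grab_frame("wrist");save(w,"w2.png",k=1.5)
```

```text
[-0.08360561 -0.22075242 -2.20052324]
pose [0.5213 0.3365 0.1877] [-3.138 -0.004  3.066] t 6.0 | turn first rz 0.001 then shift [-0.24  0.09  0.57]  or shift now [-0.24  0.09  0.57]
```

View pics/w2.png

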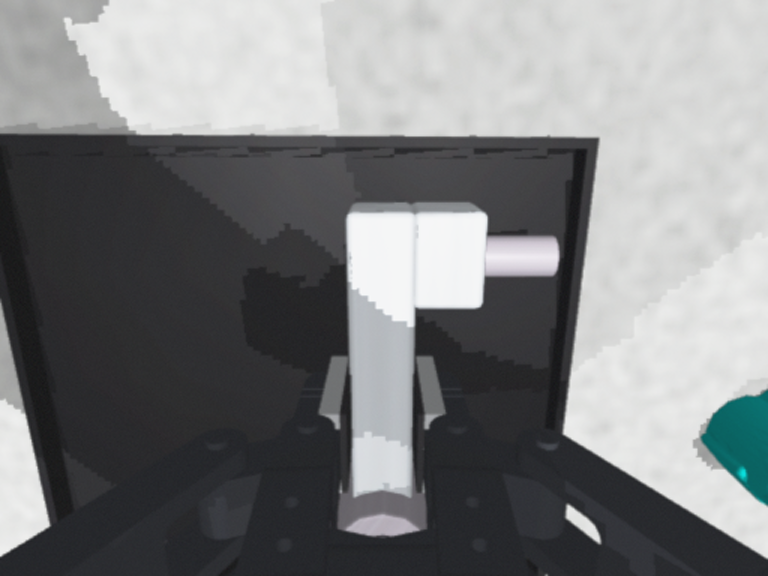

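The right arm is held straight and parallel to the lips. Its spindle tip, px (558,256), is close to the right lip, so I shift inward a little and set it down.

arm_command([
  [[-0.2,-0.4,0.2],[0,0,0],0],
  [[0,0,0.2],[0,0,0],0],
  [[0,0,0.1],[0,0,0],0],
  [[0,0,0.05],[0,0,0],0],
  [[0,0,0],[0,0,0],0],
])

```text
clock: 6.55
position: [0.5241, 0.3331, 0.1855]
tool_rot: [3.141, 0.0, 3.066]
force: [0.3, 0.4, -1.7]
grip_width: 0.0172
finger_force: 40.1
```

arm_command([
  [[0,0,0.1],[0,0,0],0],
  [[0,0,0.1],[0,0,0],0],
  [[0,0,0],[0,0,0],0],
  [[0,0,0],[0,0,0],0],
])

```text
clock: 6.95
position: [0.5241, 0.333, 0.1831]
tool_rot: [-3.142, -0.0, 3.066]
force: [1.0, 0.4, -1.2]
grip_width: 0.0171
finger_force: 40.1
```

arm_command([
  [[0,0,0.1],[0,0,0],0],
  [[0,0,0.1],[0,0,0],0],
  [[0,0,0],[0,0,0],0],
])

```text
clock: 7.25
position: [0.5241, 0.3331, 0.182]
tool_rot: [3.141, 0.0, 3.066]
force: [-5.3, -2.2, 14.5]
grip_width: 0.0171
finger_force: 42.3
```

arm_command([
  [[0,0,0],[0,0,0],3.2],
  [[0,0,0],[0,0,0],3.2],
  [[0,0,0],[0,0,0],3.2],
  [[0,0,-1],[0,0,0],3.2],
  [[0,0,-3],[0,0,0],3.2],
  [[0,0,-4.5],[0,0,0],5],
  [[0,0,-4.5],[0,0,0],5],
  [[0,0,-4],[0,0,0],5],
  [[0,0,0],[0,0,0],5],
])

```text
clock: 8.15
position: [0.525, 0.3334, 0.3575]
tool_rot: [3.136, 0.006, 3.065]
force: [0.4, -1.3, 0.4]
grip_width: 0.0499
finger_force: 0.0
```

Run:
```python
from h import *
o=bot.observe();w=wristify(bot.grab_frame("wrist"),o);save(w,"w3.png",k=1.5)
go(.4725,-.3105,yaw=-.2,tcpz=.35)
```

```text
pose [0.5245 0.3332 0.3547] [3.138 0.004 3.066] t 8.2 | turn first rz 0.124 then shift [ -7.69 -64.12   0.24]  or shift now [  0.3  -64.58   0.24]
```

View pics/w3.png

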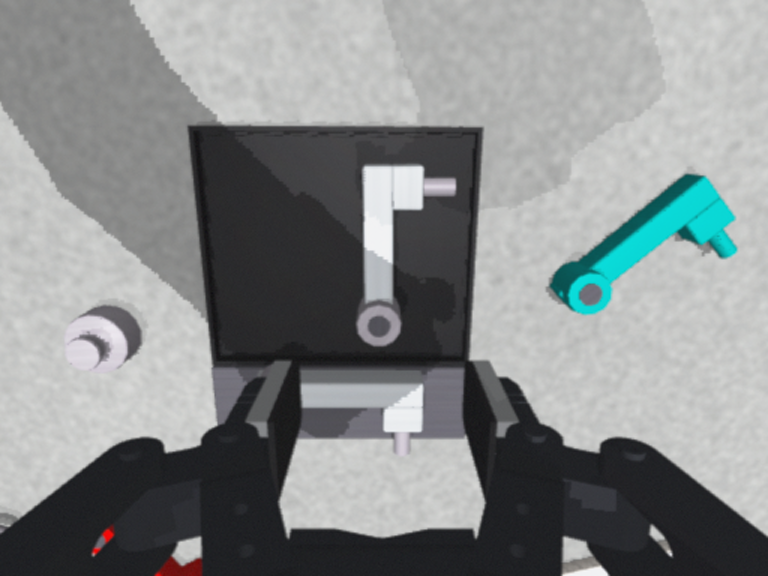

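The right arm lies flat in the right-hand tray, boss at px (379,325), clear of the lips. Next is the stray.

arm_command([
  [[0,0,0],[0,0,0.124],5],
  [[-0.5,-4.4,0],[0,0,0],5],
  [[-0.5,-4.5,0],[0,0,0],5],
  [[-0.5,-4.5,0],[0,0,0],5],
  [[-0.5,-4.5,0],[0,0,0],5],
  [[-0.5,-4.5,0],[0,0,0],5],
  [[-0.5,-4.5,0],[0,0,0],5],
  [[-0.5,-4.5,0],[0,0,0],5],
  [[-0.5,-4.5,0],[0,0,0],5],
  [[-0.5,-4.5,0],[0,0,0],5],
  [[-0.5,-4.5,0],[0,0,0],5],
  [[-0.5,-4.5,0],[0,0,0],5],
  [[-0.6,-4.5,0],[0,0,0],5],
  [[-0.6,-4.5,0.1],[0,0,0],5],
  [[-0.6,-4,0.1],[0,0,0],5],
  [[-0.4,-1.7,0],[0,0,0],5],
  [[0,0,0],[0,0,0],5],
  [[0,0,0],[0,0,0],5],
])

```text
clock: 10.0
position: [0.4723, -0.3097, 0.3487]
tool_rot: [3.141, -0.001, 2.942]
force: [0.5, -0.4, -0.3]
grip_width: 0.0499
finger_force: 0.0
```

Run:
```python
from h import *
o=bot.observe();w=wristify(bot.grab_frame("wrist"),o);save(w,"w4.png",k=1.5)
print(np.round(o["qpos"],2))
x,c=fit(w,(.4725,-.3105,-.2),-1,.004);print(x.round(4),c)
go(x[0],x[1],gz=.026,yaw=x[2])
```

```text
[ 0.32  0.5   0.22  1.83 -0.14  0.83  1.98]
[ 0.4752 -0.3114 -0.1548] 0.8140323797062607
pose [ 0.4725 -0.3092  0.3489] [ 3.141e+00 -1.000e-03  2.943e+00] t 10.05 | turn first rz -0.044 then shift [-0.31 -0.2  16.82]  or shift now [-0.31 -0.18 16.82]
```

View pics/w4.png

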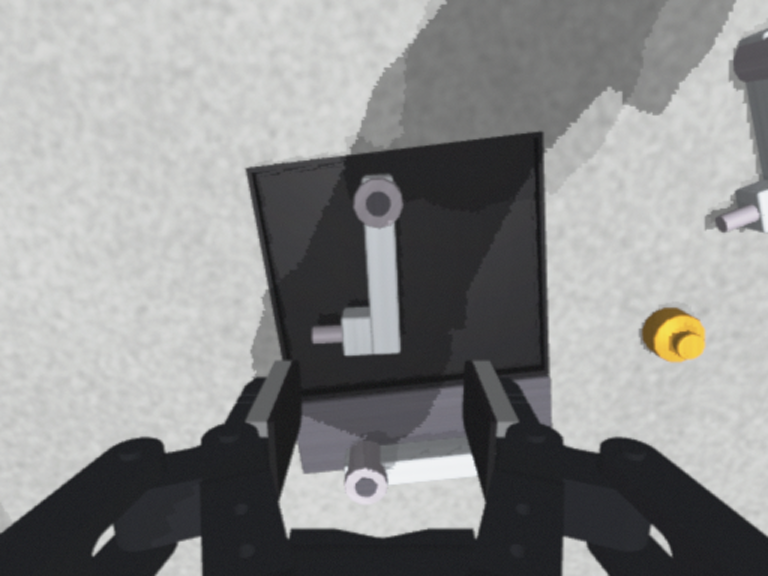

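The wrist view shows the stray with boss at px (378,203) and bar end at (385,353), and the fit agrees. I descend and grip.

arm_command([
  [[-0.3,-0.2,3],[0,0,-0.04],5],
  [[0,0,4],[0,0,0],4.5],
  [[0,0,4],[0,0,0],4.5],
  [[0,0,3],[0,0,0],4.5],
  [[0,0,1.8],[0,0,0],4.5],
  [[0,0,0.9],[0,0,0],4.5],
  [[0,0,0],[0,0,0],4.5],
  [[0,0,0],[0,0,0],0],
  [[0,0,0],[0,0,0],0],
  [[0,0,0],[0,0,0],0],
  [[0,0,0],[0,0,0],0],
  [[0,0,0],[0,0,0],0],
  [[0,0,0],[0,0,0],0],
])

```text
clock: 11.35
position: [0.4753, -0.313, 0.1835]
tool_rot: [-3.141, 0.002, 2.982]
force: [-1.2, 2.0, 6.3]
grip_width: 0.0169
finger_force: 39.6
```

arm_command([
  [[0,0,-1],[0,0,0],0],
  [[0,0,-3],[0,0,0],0],
  [[0,0,-4],[0,0,0],0],
  [[0,0,-3],[0,0,0],0],
  [[0,0,0],[0,0,0],0],
])

```text
clock: 11.85
position: [0.4755, -0.3137, 0.2971]
tool_rot: [-3.139, 0.007, 2.981]
force: [0.1, 0.1, -0.5]
grip_width: 0.017
finger_force: 39.4
```

Run:
```python
from h import *
o=bot.observe();print(o["grip_width"],o["finger_force"],o["force"])
c=np.array([.5214,.3073]);y=-.077
q=c+np.array([-np.sin(y),np.cos(y)])*-.032
print(q);go(q[0],q[1],yaw=y,tcpz=.28)
```

```text
0.017042068035802493 39.38187539577484 [ 0.13887701  0.12708982 -0.48962547]
[0.51893843 0.27539482]
pose [ 0.4755 -0.3137  0.2971] [-3.139  0.007  2.981] t 11.85 | turn first rz -0.083 then shift [ 0.21 59.07  1.55]  or shift now [ 5.12 58.85  1.55]
```

arm_command([
  [[0,0,0],[0,0,-0.083],0],
  [[0,4,0],[0,0,0],0],
  [[0,4.5,0],[0,0,0],0],
  [[0,4.5,0],[0,0,0],0],
  [[0,4.5,0],[0,0,0],0],
  [[0,4.5,0],[0,0,0],0],
  [[0,4.5,0],[0,0,0],0],
  [[0,4.5,0],[0,0,0],0],
  [[0,4.5,0],[0,0,0],0],
  [[0,4.5,0],[0,0,0],0],
  [[0,4.5,0],[0,0,0],0],
  [[0,4.5,0],[0,0,0],0],
  [[0.1,4.5,0],[0,0,0],0],
  [[0.1,4,0.5],[0,0,0],0],
  [[0,2,1],[0,0,0],0],
  [[0,0,0],[0,0,0],0],
  [[0,0,0],[0,0,0],0],
])

```text
clock: 13.55
position: [0.5184, 0.2797, 0.2768]
tool_rot: [-3.14, -0.001, 3.065]
force: [0.6, -1.1, -1.4]
grip_width: 0.0165
finger_force: 39.4
```

Run:
```python
from h import *
go(.519,.2754,yaw=-.077,tcpz=.1835)
```

```text
pose [0.5184 0.2797 0.2768] [-3.140e+00 -1.000e-03  3.065e+00] t 13.55 | turn first rz 0.0 then shift [-0.1  -0.42  9.33]  or shift now [-0.1  -0.42  9.33]
```

arm_command([
  [[-0.1,-0.5,2],[0,0,0],0],
  [[0,0,3],[0,0,0],0],
  [[0,0,2.5],[0,0,0],0],
  [[0,0,1],[0,0,0],0],
  [[0,0,0.3],[0,0,0],0],
  [[0,0,0.2],[0,0,0],0],
  [[0,0,0],[0,0,0],0],
  [[0,0,0],[0,0,0],0],
])

```text
clock: 14.35
position: [0.5194, 0.2754, 0.1881]
tool_rot: [3.141, 0.001, 3.065]
force: [-0.4, 1.0, -2.1]
grip_width: 0.0171
finger_force: 39.4
```

arm_command([
  [[0,0,0.1],[0,0,0],0],
  [[0,0,0.1],[0,0,0],0],
  [[0,0,0.1],[0,0,0],0],
  [[0,0,0.1],[0,0,0],0],
  [[0,0,0],[0,0,0],0],
  [[0,0,0],[0,0,0],0],
])

```text
clock: 14.95
position: [0.5191, 0.2753, 0.1835]
tool_rot: [3.141, -0.0, 3.065]
force: [-2.5, -0.7, 7.9]
grip_width: 0.0167
finger_force: 40.6
```

arm_command([
  [[0,0,0],[0,0,0],3.2],
  [[0,0,0],[0,0,0],3.2],
  [[0,0,0],[0,0,0],3.2],
  [[0,0,-1],[0,0,0],3.2],
  [[0,0,-3],[0,0,0],3.2],
  [[0,0,-4.5],[0,0,0],5],
  [[0,0,-4.5],[0,0,0],5],
  [[0,0,-4],[0,0,0],5],
  [[0,0,0],[0,0,0],5],
])

```text
clock: 15.85
position: [0.5201, 0.2754, 0.3592]
tool_rot: [3.137, 0.006, 3.064]
force: [0.5, 0.5, -0.6]
grip_width: 0.0498
finger_force: 0.0
```

Run:
```python
from h import *
o=bot.observe();w=wristify(bot.grab_frame("wrist"),o);save(w,"w5.png",k=1.5)
go(.662,.012,yaw=-.32,tcpz=.35)
```

```text
pose [0.5195 0.2754 0.3565] [3.138 0.004 3.065] t 15.9 | turn first rz 0.243 then shift [-21.81 -20.52   0.63]  or shift now [-16.23 -25.17   0.63]
```

View pics/w5.png

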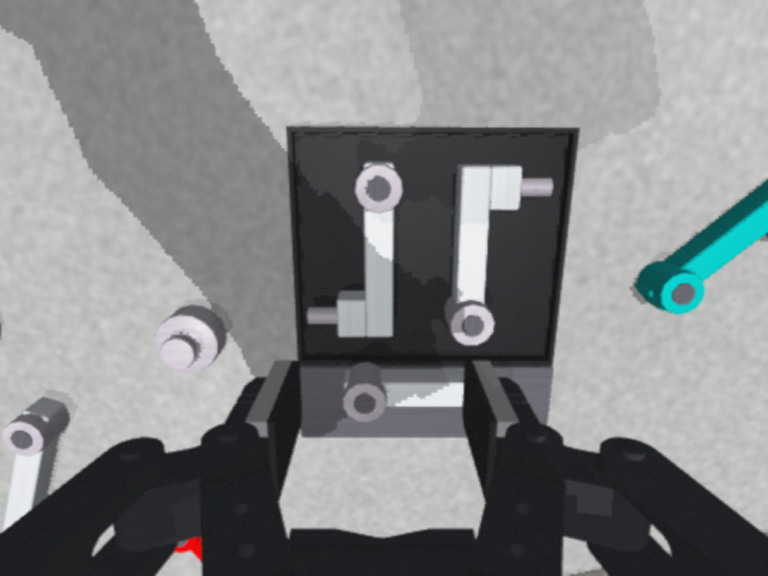

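Both right arms lie flat side by side in the right-hand tray, with bosses at px (378,188) and (473,324). The left arm is next.

arm_command([
  [[0,0,0],[0,0,0.12],5],
  [[0,0,0],[0,0,0.12],5],
  [[-2.7,-2.6,0],[0,0,0],5],
  [[-2.7,-2.6,0],[0,0,0],5],
  [[-2.7,-2.6,0],[0,0,0],5],
  [[-2.7,-2.6,0],[0,0,0],5],
  [[-2.7,-2.6,0],[0,0,0],5],
  [[-2.7,-2.6,0.2],[0,0,0],5],
  [[-2.8,-2.5,0.2],[0,0,0],5],
  [[-2.8,-2.4,0.2],[0,0,0],5],
  [[0,0,0],[0,0,0],5],
  [[0,0,0],[0,0,0],5],
])

```text
clock: 17.1
position: [0.6623, 0.0117, 0.3464]
tool_rot: [-3.141, -0.001, 2.823]
force: [-0.4, 0.9, 0.4]
grip_width: 0.05
finger_force: 0.0
```

Run:
```python
from h import *
o=bot.observe();w=wristify(bot.grab_frame("wrist"),o);save(w,"w6.png",k=1.5)
print(np.round(o["qpos"],2))
x,c=fit(w,(.662,.012,-.32),1,0);print(x.round(4),c)
go(x[0],x[1],gz=.022,yaw=x[2])
```

```text
[-0.29  0.66  0.29  1.56 -0.21  0.95  1.32]
[ 0.6899 -0.0034 -0.2424] 0.5886569072076036
pose [0.6621 0.0129 0.3465] [-3.141e+00 -1.000e-03  2.825e+00] t 17.15 | turn first rz -0.074 then shift [-3.11 -0.91 16.98]  or shift now [-3.17 -0.67 16.98]
```

View pics/w6.png

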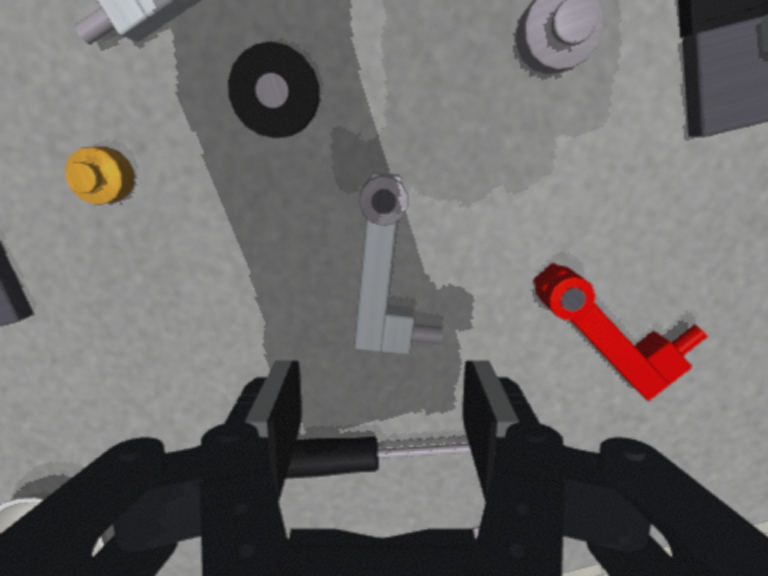

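The left arm lies in shadow: boss at px (384,200), bar end at (370,348). I use the picked points again.

Run:
```python
from h import *
o=bot.observe();w=wristify(bot.grab_frame("wrist"),o)
x=pick(w,(384,200),(370,348))
go(x[0],x[1],gz=.022,yaw=x[2])
```

```text
pick origin [0.6611 0.0097] yaw -0.41 len 0.0946 want .096
pose [0.662  0.0134 0.3468] [ 3.141e+00 -1.000e-03  2.826e+00] t 17.2 | turn first rz 0.094 then shift [-0.09 -0.38 17.01]  or shift now [-0.05 -0.39 17.01]
```

arm_command([
  [[0,-0.3,3],[0,0,0.085],5],
  [[0,0,4],[0,0,0],4.5],
  [[0,0,4],[0,0,0],4.5],
  [[0,0,3],[0,0,0],4.5],
  [[0,0,1.9],[0,0,0],4.5],
  [[0,0,0.9],[0,0,0],4.5],
  [[0,0,0],[0,0,0],4.5],
  [[0,0,0],[0,0,0],0],
  [[0,0,0],[0,0,0],0],
  [[0,0,0],[0,0,0],0],
  [[0,0,0],[0,0,0],0],
  [[0,0,0],[0,0,0],0],
  [[0,0,0],[0,0,0],0],
])

```text
clock: 18.5
position: [0.662, 0.0099, 0.1807]
tool_rot: [3.14, 0.002, 2.74]
force: [-0.7, 1.2, 7.1]
grip_width: 0.0174
finger_force: 40.0
```

arm_command([
  [[0,0,-1],[0,0,0],0],
  [[0,0,-3],[0,0,0],0],
  [[0,0,-4],[0,0,0],0],
  [[0,0,-3],[0,0,0],0],
  [[0,0,0],[0,0,0],0],
])

```text
clock: 19.0
position: [0.6625, 0.0095, 0.2946]
tool_rot: [3.138, 0.006, 2.739]
force: [0.5, 0.1, -0.3]
grip_width: 0.0172
finger_force: 39.3
```

Run:
```python
from h import *
o=bot.observe();print(o["grip_width"],o["finger_force"])
c=np.array([.4834,-.2929]);y=-.076
q=c+np.array([-np.sin(y),np.cos(y)])*-.015
print(q);go(q[0],q[1],yaw=y,tcpz=.28)
```

```text
0.017162074061569124 39.27294909954071
[ 0.4822611 -0.3078567]
pose [0.6625 0.0095 0.2946] [3.138 0.006 2.739] t 19.0 | turn first rz -0.326 then shift [ 15.57 -33.01   1.32]  or shift now [  4.18 -36.26   1.32]
```

arm_command([
  [[0,0,0],[0,0,-0.109],0],
  [[0,0,0],[0,0,-0.109],0],
  [[0,0,0],[0,0,-0.108],0],
  [[1.7,-3.7,0],[0,0,0],0],
  [[1.7,-3.7,0],[0,0,0],0],
  [[1.7,-3.7,0],[0,0,0],0],
  [[1.7,-3.7,0],[0,0,0],0],
  [[1.8,-3.7,0],[0,0,0],0],
  [[1.8,-3.7,0],[0,0,0],0],
  [[1.8,-3.7,0],[0,0,0],0],
  [[1.8,-3.7,0.3],[0,0,0],0],
  [[1.6,-3.4,1],[0,0,0],0],
  [[0,0,0],[0,0,0],0],
  [[0,0,0],[0,0,0],0],
])

```text
clock: 20.4
position: [0.4804, -0.308, 0.2763]
tool_rot: [3.141, -0.0, 3.064]
force: [1.1, 0.6, -2.3]
grip_width: 0.0167
finger_force: 39.3
```

Run:
```python
from h import *
go(.4823,-.3079,yaw=-.076,tcpz=.1847)
```

```text
pose [ 0.4804 -0.308   0.2763] [ 3.141 -0.     3.064] t 20.4 | turn first rz -0.002 then shift [-0.19  0.03  9.16]  or shift now [-0.19  0.03  9.16]
```

arm_command([
  [[-0.2,0,2],[0,0,0],0],
  [[0,0,3],[0,0,0],0],
  [[0,0,2.5],[0,0,0],0],
  [[0,0,0.9],[0,0,0],0],
  [[0,0,0.2],[0,0,0],0],
  [[0,0,0.1],[0,0,0],0],
  [[0,0,0],[0,0,0],0],
  [[0,0,0],[0,0,0],0],
])

```text
clock: 21.2
position: [0.4832, -0.3077, 0.1902]
tool_rot: [-3.141, 0.001, 3.066]
force: [0.1, 0.0, -1.5]
grip_width: 0.0171
finger_force: 39.3
```

arm_command([
  [[0,0,0.1],[0,0,0],0],
  [[0,0,0.1],[0,0,0],0],
  [[0,0,0.1],[0,0,0],0],
  [[0,0,0],[0,0,0],0],
  [[0,0,0],[0,0,0],0],
])

```text
clock: 21.7
position: [0.4829, -0.3077, 0.1862]
tool_rot: [-3.142, -0.0, 3.066]
force: [-0.2, -0.1, -0.7]
grip_width: 0.017
finger_force: 39.3
```

arm_command([
  [[0,0,0.1],[0,0,0],0],
  [[0,0,0.1],[0,0,0],0],
  [[0,0,0],[0,0,0],0],
  [[0,0,0],[0,0,0],0],
])

```text
clock: 22.1
position: [0.4829, -0.3077, 0.1847]
tool_rot: [3.142, 0.0, 3.066]
force: [-2.5, 1.6, 10.7]
grip_width: 0.0172
finger_force: 40.9
```

arm_command([
  [[0,0,0],[0,0,0],3.2],
  [[0,0,0],[0,0,0],3.2],
  [[0,0,0],[0,0,0],3.2],
  [[0,0,-1],[0,0,0],3.2],
  [[0,0,-3],[0,0,0],3.2],
  [[0,0,-4.5],[0,0,0],5],
  [[0,0,-4.5],[0,0,0],5],
  [[0,0,-4],[0,0,0],5],
  [[0,0,0],[0,0,0],5],
  [[0,0,0],[0,0,0],5],
])

```text
clock: 23.1
position: [0.4829, -0.3076, 0.3556]
tool_rot: [-3.141, 0.002, 3.066]
force: [-0.2, 0.7, -0.6]
grip_width: 0.0496
finger_force: 0.0
```

Run:
```python
from h import *
s=bot.grab_frame("scene");w=bot.grab_frame("wrist")
cv2.imwrite("pics/end.png",np.hstack([cv2.resize(s["frame"],(400,300)),cv2.resize(w["frame"],(400,300))])[...,::-1])
```

```text
(no output)
```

View pics/end.png

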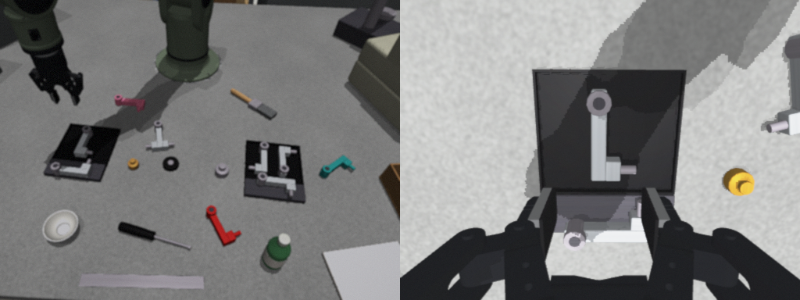

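The left arm lies flat and straight in the left-hand tray (boss at px (598,102) in the composite). Both right arms are in the right-hand tray and the bystanders have not moved.

```bash
python3 -c "
from workcell import bot
print(bot.job_done())"
```

```text
the job is handed in; nothing more can be done
None
```

The job is handed in, with no verdict returned: the final pictures show the left arm flat in the left-hand tray, both right arms side by side in the right-hand tray, and the bystanders where they lay; robot clock about 23 s.

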